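# Hold the bread bin open with its board secured

## Robot

A 6-joint arm with a two-finger parallel gripper is mounted at the origin on the work surface. World frame = base frame: x ahead of the robot, y to its left, z up, the work surface at z = 0. Lengths are in m, angles in degrees, forces in N, time in s.
With the tool pointing down it reaches from about 0.375 to 0.75 m from the base axis. Payload 9 kg.
Tool frame: the origin (TCP) lies midway between the tips of the shut fingers; the grasp point (between the pads) lies 19 mm behind it (robot.hold_point_z is the distance from the TCP to the grasp point, in m); z points along the fingers, y is the line along which they close (so a half turn about z gives the same grasp; the last joint's range is limited). The gripper opens to 85 mm and grips with 20 to 120 N. Pads are 22 mm wide; open, the fingers measure 114 mm over their backs; the gripper's body (76 mm by 85 mm) begins 54 mm behind the grasp point. The pads swing forward as they close: fully open they stand 13 mm farther back than shut.
Start: joints at [55.995, 5.964, 5.575, 89.605, 0, 77.527], TCP at [0.22, 0.558, 0.231] pointing down, gripper open.
Joint ranges: [-171.21, 171.21], [-48.23, 106.86], [-62.78, 66.21], [-105.2, 120.99], [-86.42, 89.51], [-180, 180]. Speed limits (degrees/s): [127.2, 127.2, 147.25, 180, 180, 180].

## Interface

Orientations are given as [roll, pitch, yaw] about the fixed x, y, z axes, in that order (R = Rz(yaw) Ry(pitch) Rx(roll)).
In Python, from plant import robot, fingers, grab_frame, get_calibration, cut_out, mark_of gives the robot as it stands. Calls block until the motion is done:
- robot.move_pose(position, orientation): joint-space move of the TCP to a pose.
- robot.line_to(position, vel=0.15, rotation=None, guard=None): straight line of the TCP; rotation=None keeps the orientation; vel is the mean speed in m/s. With guard (N) it stops when the force on the tool has changed by that much, and returns True; else False.
- robot.goto_joints(angles): joint-space move.
- fingers.set_gripper(opening): finger opening in m; the grip force is fixed at half the most; returns when the fingers have stopped.
- robot.pause(seconds).
- robot.ik(position, orientation): joint angles nearest the present ones, or None.
- grab_frame(name): name is "scene" or "top" or "wrist"; returns the picture (400x640x3 uint8, blue, green, red); there is no depth.
- get_calibration(name): a dict with "vertical_fov" (degrees; the focal length in pixels is half the picture's height over the tangent of half this angle, whatever the lens; pixels are square), "cx", "cy" (the principal point, pixels), "k1" (the pictures are not rectified: a ray, as slopes to the right and down, at radius r is drawn at 1 + k1 r^2 times it, then the intrinsics apply), "rvec" (rotation vector, rad) and "tvec" (3), from world to camera coordinates, as OpenCV has them. Camera axes: x right, y down, z forward; pixel columns grow to the right and rows downward; lengths in m; the calibration is good to about 2 mm. A picture is of the moment at which its call begins: read the wrist's pose just before it. get_calibration takes no time and is no camera call; for the wrist camera it gives the pose at the moment of the call.
A pose or a line that the arm cannot do raises robot.IKError and nothing moves.
- robot.job_done(): hands the job in; it is judged then, once.
Trained networks look in the newest picture that a camera, given by its name, has taken for a name from the list of things; names that differ only in an ending like _2 or _b are one class to them, and where a whole thing is asked for, a point or a joint stands for the part that bears it (a point fixed in the world has none). Each returns a list of dicts, best first, with "confidence" (0 to 1); they miss things now and then, are a little off and sometimes report something else, mostly with a low value. They report only what shows in the picture. A call takes as long as a camera call.
- cut_out(camera, target): "pixels" (400x640 bool, what is visible of it) and "uv" ([column, row] in pixels, amid what is visible of it).
- mark_of(camera, target): "uv" ([column, row] in pixels: a listed point, or the origin of a listed thing).
Readings, each from a call of its own:
- robot.get_time(): time.
- robot.get_q(): joint angles.
- robot.get_qvel(): joint speeds.
- robot.get_joint_torque(): joint torques, N m.
- robot.get_tool_pos(): TCP position.
- robot.get_tcp_rot(): TCP orientation.
- robot.get_ft_force(): force on the tool from outside, world axes, zero at the start.
- robot.get_torque(): the same for the moment, N m.
- robot.get_gripper_width(): finger opening in m.
- robot.get_gripper_force(): force on a finger pad.
Only numpy, scipy, OpenCV 4.12 (cv2) and the standard library are available. Lean on these libraries where they do the work, as an engineer would, in place of code of your own. Each camera call takes 0.05 s, during which the arm holds its last target. There are 200 camera calls.

## Task

A chopping board lies on the lid of the bread bin and would slide off the back when the lid tips up. Swing the steel keeper bar down behind the board until it snaps fully home in its catch; then lift the lid, with the board still on it, to 50 degrees from closed and hold it there. The lid falls shut by itself, so finish while still holding it with the gripper, and do not disturb the bottle, the mortar or the mill.

Things in the scene. Friction and masses are not known exactly. Their poses are not given: they have to be found in the camera images.
- bin: White bread bin fixed to the counter, 200 (x, depth) x 320 (y) x 140 mm high, open on top under its lid. Origin: centre of its underside. Its x axis points from the lid's handle side (front, towards the robot) to the hinge side (back), z up. It stands at various places and yaws (up to 0.3 rad).
- lid (a joint): Angle of the light-wood lid (plate 215 x 330 x 12 mm, about 0.5 kg plus the board; weights vary by about a third), rad: 0 closed, growing as the front edge rises; 50 degrees is 0.873. The hinge runs along the bin's y axis at its back top edge. No stop or friction holds it: it falls shut when let go.
- lid_hinge (a point): Point in the middle of the hinge line, on the lid's underside, 140 mm above the counter; moves with the lid only by turning. Its axes are the lid's: x from handle to hinge in the lid's plane, y along the hinge, z out of the lid's top.
- lid_handle (a point): Middle of the lid's black bar handle, a round bar about 10 mm thick and 110 mm long parallel to the hinge, its centre 35 mm above the lid's top face; 185 mm in front of the hinge line and 47 mm above the lid's underside (so 191 mm from the hinge line). Free space around the bar: 30 mm or more behind it, open in front. Axes as lid_hinge.
- lid_tray (a point): Point on the lid's top face, 87 mm in front of the hinge line, midway across: where the underside centre of the stowed board belongs. Low wooden fences, 10 mm high, stand left, right and in front of the board; its back is open until the keeper is down. Axes as lid_hinge.
- board: Dark-wood chopping board, 110 (x) x 170 (y) x 14 mm, about 0.2 kg, lying loose between the fences on the lid. Origin: centre of its underside, z up through the board.
- keeper (a joint): Angle of the steel keeper bar, rad: 0 lying shut along the back of the board, growing as its free end rises; starts raised 0.4 to 0.75. It stays where it is left (slight friction, under 1 N at the pad). In the last 0.06 rad a sprung ball in the catch resists with a few newtons at the pad, until about 0.03, beyond which it snaps to 0 and stays; pressing the pad down with 6 to 10 N is enough.
- keeper_pivot (a point): Keeper's pivot, on the lid near its left (+y) end: 20 mm in front of the hinge line, 115 mm to +y, 24 mm above the lid's underside. The bar (10 x 10 mm) swings in the upright plane across the lid (the bin's y-z plane) and points to the bin's -y when shut.
- keeper_pad (a point): Centre of the top of the keeper's flat thumb pad, 26 (x) x 30 (y) mm, at the bar's free end, 255 mm from the pivot along the bar and 8 mm above the bar's centre line. Shut, it is 32 mm above the lid's underside, with the two 26 mm high catch cheeks 35 mm beside it towards the board.
- oil_bottle: Bystander: green glass oil bottle, 64 mm in diameter, 220 mm high, standing to the right of the bin. Origin: centre of its underside.
- mortar: Bystander: dark mortar bowl, 110 mm wide, 70 mm high, to the left of the bin. Origin: centre of its underside.
- mill: Bystander: dark-wood pepper mill, 52 mm in diameter, 158 mm high, to the right, farther back than the bottle. Origin: centre of its underside.

How it is judged:
By the outcome, as a careful person would: the job done as asked, in the order asked, and still so for the second after the job is handed in, while the arm keeps its last pose, push and grip.
It also fails if it takes over 58 s, if anything falls off the work surface, if the arm or the gripper's body presses on something with over 40 N, if the wrist force passes 120 N, or if a joint passes its speed limit or range.

## Working session

There is one attempt and no reset: what is moved stays moved. The work goes in short steps, each a Python script; the robot and the scene stay as the last script left them, time stands still between calls to the robot, and variables do not carry over. Pictures are saved under pics/ and viewed, at most 10 in all, crops included, and the job is handed in when it is done.

```bash
mkdir -p pics; ls
cat > h.py <<'E'
import numpy as np, cv2
from plant import robot, fingers, grab_frame, get_calibration, cut_out, mark_of
def K(c):
    f=200/np.tan(np.radians(c["vertical_fov"])/2); return f
def ray(c,uv):
    f=K(c); d=(np.array(uv,float)-[c["cx"],c["cy"]])/f; x=d.copy()
    for _ in range(20): x=d/(1+c["k1"]*(x@x))
    R=cv2.Rodrigues(np.array(c["rvec"],float))[0]; t=np.array(c["tvec"],float).ravel()
    v=R.T@np.array([x[0],x[1],1]); return -R.T@t, v/np.linalg.norm(v)
def proj(c,P):
    R=cv2.Rodrigues(np.array(c["rvec"],float))[0]; p=R@np.array(P,float)+np.array(c["tvec"],float).ravel()
    x=p[:2]/p[2]; x=x*(1+c["k1"]*(x@x)); return x*K(c)+[c["cx"],c["cy"]]
def tri(rays):
    A=sum(np.eye(3)-np.outer(d,d) for o,d in rays); b=sum((np.eye(3)-np.outer(d,d))@o for o,d in rays)
    p=np.linalg.solve(A,b); return p,[round(1000*np.linalg.norm((np.eye(3)-np.outer(d,d))@(p-o)),1) for o,d in rays]
E
python3 - <<'E'
from h import *
np.set_printoptions(precision=4,suppress=True)
cs={}
for n in ["scene","top","wrist"]:
    c=get_calibration(n); im=grab_frame(n); cv2.imwrite(f"pics/{n}0.png",im); cs[n]=c
    print(n,K(c),c)
for t in ["lid_hinge","lid_handle","lid_tray","keeper_pivot","keeper_pad","board","bin","oil_bottle","mortar","mill"]:
    rs=[]
    for n in cs:
        m=mark_of(n,t)
        if m:
            print(t,n,np.round(m[0]["uv"],1),round(m[0]["confidence"],2))
            if m[0]["confidence"]>.5: rs.append(ray(cs[n],m[0]["uv"]))
    if len(rs)>1: print("   ",*tri(rs))
E
```

```text
pics
plant.py
scene 507.3922790324226 {'vertical_fov': 43.025974057240084, 'cx': 314.2265277996091, 'cy': 193.56064813951517, 'k1': -0.02462679815324468, 'rvec': array([ 0.7917,  2.7979, -0.7688]), 'tvec': array([ 0.4625, -0.2074,  1.8235])}
top 394.6646815925869 {'vertical_fov': 53.748073022084554, 'cx': 320.33723606645316, 'cy': 193.39052903120603, 'k1': -0.07822256661671034, 'rvec': array([ 2.0977, -2.1232,  0.2323]), 'tvec': array([0.0257, 0.5894, 1.0455])}
wrist 344.29469122316317 {'vertical_fov': 60.30441233285003, 'cx': 321.5314680928518, 'cy': 199.20740088694285, 'k1': -0.06864685512314699, 'rvec': array([-2.3707, -1.6127, -0.2562]), 'tvec': array([-0.5991, -0.041 ,  0.3808])}
lid_hinge scene [258.5 168.1] 0.78
lid_hinge top [378.2 159.8] 0.83
    [ 0.6619 -0.1359  0.1434] [np.float64(0.1), np.float64(0.1)]
lid_handle scene [314.2 142.1] 0.7
lid_handle top [370.5 222.9] 0.87
    [ 0.4834 -0.099   0.1965] [np.float64(3.5), np.float64(3.5)]
lid_tray scene [278.  192.7] 0.72
keeper_pivot scene [281.4 190. ] 0.84
keeper_pivot top [332.8 158.2] 0.93
    [ 0.6523 -0.0106  0.1821] [np.float64(4.2), np.float64(4.2)]
keeper_pad scene [248.7 115.7] 0.73
keeper_pad top [434.  157.8] 0.75
    [ 0.6259 -0.2457  0.2653] [np.float64(3.3), np.float64(3.3)]
board scene [284.3 160.4] 0.81
board top [372.8 189.4] 0.56
    [ 0.5801 -0.1172  0.1467] [np.float64(0.6), np.float64(0.6)]
bin scene [280.  190.9] 0.67
oil_bottle scene [267.5 115.4] 0.76
oil_bottle top [467.9 229.1] 0.58
    [ 0.4904 -0.4167 -0.0004] [np.float64(0.0), np.float64(0.0)]
mortar scene [412.7 313.5] 0.89
mortar top [166.2 232.2] 0.8
mortar wrist [337.7 369.5] 0.64
    [0.4905 0.4703 0.0103] [np.float64(2.9), np.float64(0.7), np.float64(3.5)]
mill scene [236.  130.5] 0.7
mill top [465.6 181.6] 0.66
    [ 0.6277 -0.4122  0.0126] [np.float64(6.2), np.float64(6.2)]
```

View pics/scene0.png

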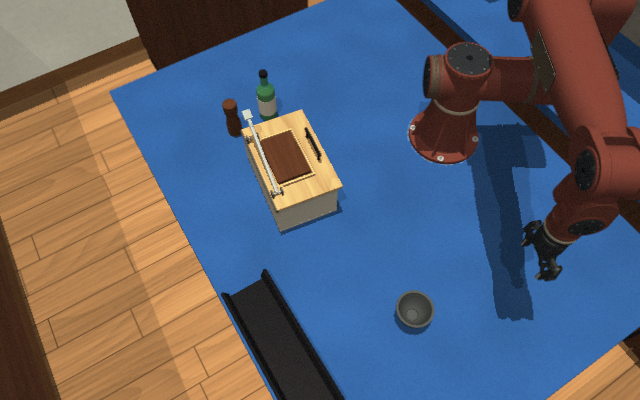

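View pics/top0.png

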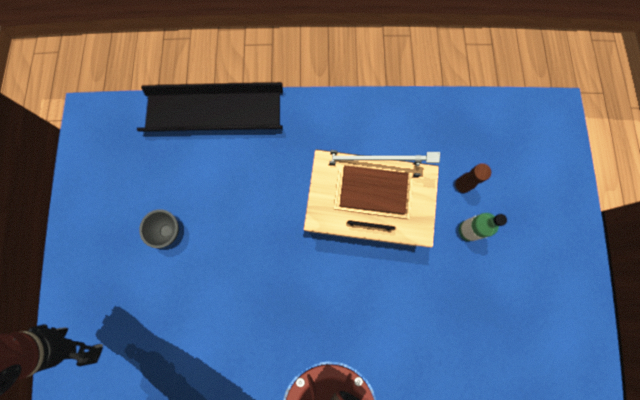

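The scene view shows the bin (about 290,165), bar raised with its pad near (248,115), mill and bottle beside it to its right. The top view agrees: pad (433,157), pivot (333,158), handle (370,225). Now I'll take closer wrist views.

Run:
```python
from h import *
np.set_printoptions(precision=4,suppress=True)
from scipy.spatial.transform import Rotation as Ro
print(robot.get_tcp_rot(), robot.get_tool_pos(),robot.get_time())
c=get_calibration("wrist"); R=cv2.Rodrigues(c["rvec"])[0]
T=Ro.from_euler('xyz',robot.get_tcp_rot(),degrees=True).as_matrix()
o=T.T@(-R.T@np.array(c["tvec"]).ravel()-robot.get_tool_pos()); print("cam in tool",o,"axes",T.T@R.T)
fingers.set_gripper(0.0)
rays={}
for i,(p,yaw) in enumerate([((0.50,-0.03,0.40),90),((0.50,-0.22,0.40),90)]):
    best=None
    for y in (yaw,yaw-180,0,180):
        q=robot.ik(p,[180,0,y]); print(y,None if q is None else np.round(q,0))
        if q is not None and best is None: best=y
    robot.move_pose(p,[180,0,best])
    c=get_calibration("wrist"); im=grab_frame("wrist"); cv2.imwrite(f"pics/w{i}.png",im)
    for t in ["lid_hinge","lid_handle","lid_tray","keeper_pivot","keeper_pad","board"]:
        m=mark_of("wrist",t)
        if m: print(t,np.round(m[0]["uv"],1),round(m[0]["confidence"],2)); rays.setdefault(t,[]).append(ray(c,m[0]["uv"]))
for t,r in rays.items():
    if len(r)>1: print(t,*tri(r))
print(robot.get_time())
```

```text
[179.9943   0.0006 158.4678] [0.2202 0.5582 0.2313] 1.65
cam in tool [ 0.0795 -0.0002 -0.143 ] axes [[-0.0005 -0.95   -0.3123]
 [ 1.     -0.0004 -0.0005]
 [ 0.0004 -0.3123  0.95  ]]
90 [-18.  -5.  13. 108.   0.  72.]
-90 [ -18.   -5.   13.  108.    0. -108.]
0 [-18.  -5.  13. 108.   0. 162.]
180 [-18.  -5.  13. 108.   0. -18.]
lid_hinge [449.6 236.2] 0.94
lid_handle [306.4 234.7] 0.57
keeper_pivot [469.3 149. ] 0.75
board [383.1 231.4] 0.8
90 [-37.   3.  21. 108.   0.  53.]
-90 [ -37.    3.   21.  108.    0. -127.]
0 [-37.   3.  21. 108.   0. 143.]
180 [-37.   3.  21. 108.   0. -37.]
lid_hinge [469.   79.8] 0.56
lid_handle [305.4  52.2] 0.61
keeper_pivot [472.  216.7] 0.65
keeper_pad [474.  214.9] 0.62
board [394.7  70.4] 0.64
lid_hinge [ 0.6651 -0.131   0.1431] [np.float64(0.5), np.float64(0.5)]
lid_handle [ 0.4843 -0.1078  0.1892] [np.float64(0.8), np.float64(0.8)]
keeper_pivot [0.101  0.2004 1.4215] [np.float64(15.0), np.float64(15.0)]
board [ 0.579  -0.1224  0.1469] [np.float64(1.4), np.float64(1.4)]
6.2917
```

```bash
cat > fit.py <<'E'
from h import *
from scipy.optimize import least_squares
def pts(p):
    x,y,a,k=p; R=np.array([[np.cos(a),-np.sin(a),0],[np.sin(a),np.cos(a),0],[0,0,1]]); H=np.array([x,y,.14])
    L={"lid_hinge":[0,0,0],"lid_handle":[-.185,0,.047],"lid_tray":[-.087,0,.012],"keeper_pivot":[-.02,.115,.024],
    "keeper_pad":[-.02,.115-.255*np.cos(k)+.008*np.sin(k),.024+.255*np.sin(k)+.008*np.cos(k)]}
    return {n:H+R@np.array(v) for n,v in L.items()}
def fit(obs,p0):
    def f(p):
        P=pts(p); return np.concatenate([(proj(c,P[t])-uv)/K(c)*np.linalg.norm(P[t]-ray(c,uv)[0])*1000 for c,t,uv in obs])
    return least_squares(f,p0,loss="soft_l1",f_scale=3),f
E
python3 - <<'E'
from fit import *
np.set_printoptions(precision=3,suppress=True)
obs=[]
for p in [None,(0.52,-0.12,0.46)]:
    if p: robot.move_pose(p,[180,0,90])
    c=get_calibration("wrist"); im=grab_frame("wrist")
    if p: cv2.imwrite("pics/w2.png",im)
    for t in ["lid_hinge","lid_handle","keeper_pivot","keeper_pad"]:
        for m in mark_of("wrist",t)[:1]: obs.append((c,t,np.array(m["uv"])))
S={"scene":dict(lid_hinge=(258.5,168.1),lid_handle=(314.2,142.1),keeper_pivot=(281.4,190),keeper_pad=(248.7,115.7)),
"top":dict(lid_hinge=(378.2,159.8),lid_handle=(370.5,222.9),keeper_pivot=(332.8,158.2),keeper_pad=(434,157.8))}
for n in S:
    for t,uv in S[n].items(): obs.append((get_calibration(n),t,np.array(uv)))
robot.move_pose((0.50,-0.03,0.40),[180,0,90])
c=get_calibration("wrist")
for t,uv in dict(lid_hinge=(449.6,236.2),lid_handle=(306.4,234.7),keeper_pivot=(469.3,149)).items(): obs.append((c,t,np.array(uv)))
r,f=fit(obs,[.665,-.131,-.13,.5]); print(r.x)
e=f(r.x).reshape(-1,2)
for o,v in zip(obs,e): print(o[1],v)
for t,v in pts(r.x).items(): print(t,v)
print(robot.get_time())
np.save("pose.npy",r.x)
im=cv2.imread("pics/w2.png")
E
```

```text
[ 0.664 -0.133 -0.15   0.415]
lid_hinge [ 2.573 -0.327]
lid_handle [0.241 0.095]
keeper_pad [-1.441 -0.345]
lid_hinge [-4.74  2.06]
keeper_pivot [ 1.319 -2.908]
keeper_pad [-2.982  0.12 ]
lid_hinge [0.016 4.99 ]
lid_handle [-4.591 -0.734]
keeper_pivot [-13.562   7.864]
keeper_pad [-4.223 -5.683]
lid_hinge [-3.533 -1.067]
lid_handle [2.782 6.082]
keeper_pivot [ 1.915 -0.363]
keeper_pad [-2.081 -1.551]
lid_hinge [-1.313 -0.048]
lid_handle [-1.956 -3.8  ]
keeper_pivot [-4.468  0.651]
lid_hinge [ 0.664 -0.133  0.14 ]
lid_handle [ 0.481 -0.105  0.187]
lid_tray [ 0.578 -0.12   0.152]
keeper_pivot [ 0.661 -0.016  0.164]
keeper_pad [ 0.627 -0.244  0.274]
7.85
```

View pics/w1.png

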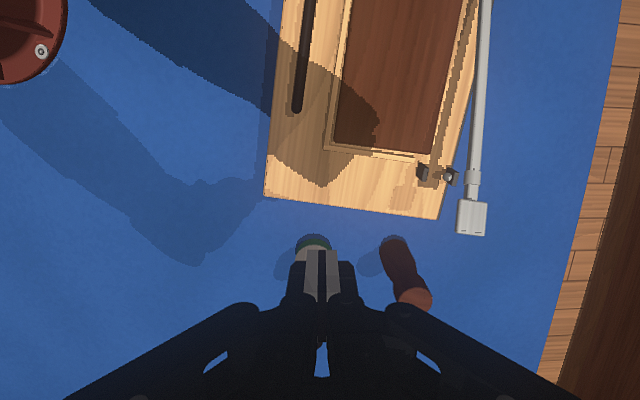

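View pics/w2.png

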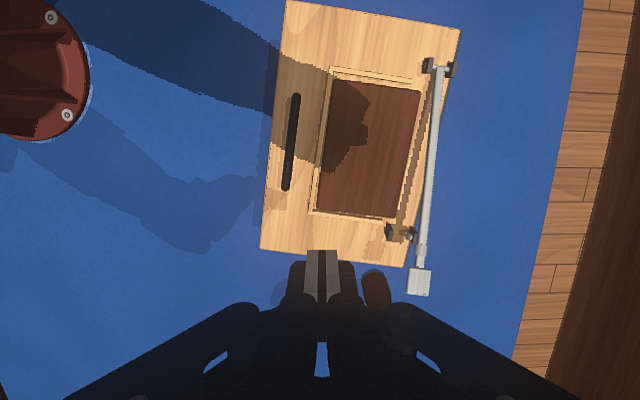

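Wrist view w2 shows the lid clearly: handle ends (296,94)/(285,190), pad (419,282), pivot (438,68), lid corners (260,249), (404,267), (460,30). I'll use these to check the yaw.

Run:
```python
from fit import *
np.set_printoptions(precision=4,suppress=True)
robot.move_pose((0.52,-0.12,0.46),[180,0,90])
c=get_calibration("wrist"); p=np.load("pose.npy")
def pl(uv,z):
    o,d=ray(c,uv); return o+d*(z-o[2])/d[2]
h=[pl((296,94),.187),pl((285,190),.187)]
v=h[0]-h[1]; print("handle",(h[0]+h[1])/2,np.linalg.norm(v),"yaw",np.arctan2(-v[0],v[1]))
C=[pl(u,.152) for u in [(260,249),(404,267),(460,30),(287,0)]]
print(np.array(C))
v=C[2]-C[1]; print("backedge yaw",np.arctan2(-v[0],v[1]),np.linalg.norm(v)); v=C[1]-C[0]; print("side",np.arctan2(v[1],v[0]),np.linalg.norm(v))
v=C[3]-C[0]; print("frontedge yaw",np.arctan2(-v[0],v[1]),np.linalg.norm(v))
print("pred pad",proj(c,pts(p)["keeper_pad"]),"pivot",proj(c,pts(p)["keeper_pivot"]),"handle",proj(c,pts(p)["lid_handle"]))
```

```text
handle [ 0.4831 -0.1084  0.187 ] 0.11779182535486267 yaw -0.14325452437121663
[[ 0.431  -0.2666  0.152 ]
 [ 0.6429 -0.2971  0.152 ]
 [ 0.6902  0.0258  0.152 ]
 [ 0.4807  0.0577  0.152 ]]
backedge yaw -0.145267901649769 0.326370734886805
side -0.14316739750853552 0.2141176447659119
frontedge yaw -0.15214814884234523 0.3280952470298848
pred pad [418.2748 279.4746] pivot [437.2613  65.1073] handle [288.4989 141.341 ]
```

Run:
```python
from fit import *
np.set_printoptions(precision=4,suppress=True)
p=np.array([.6645,-.1345,-.146,.42]); np.save("pose.npy",p)
o=[180,0,90+np.degrees(p[2])]
P=lambda k:pts([*p[:3],k])["keeper_pad"]
robot.move_pose(P(.42)+[0,0,.06],o)
print(robot.get_tool_pos(),P(.42),P(0))
robot.line_to(P(.42)+[0,0,.008],.1)
for k in np.arange(.36,.09,-.06):
    g=robot.line_to(P(k),.08,guard=15); print(round(k,2),g,robot.get_tool_pos(),robot.get_ft_force())
    if g: break
else:
    t=P(0)-[0,0,.004]
    g=robot.line_to(t,.03,guard=14); print("press",g,robot.get_tool_pos(),robot.get_ft_force())
    robot.pause(.3); print(robot.get_ft_force())
im=grab_frame("scene"); cv2.imwrite("pics/s1.png",cv2.resize(im[80:260,180:400],None,fx=3,fy=3)); print(robot.get_time())
```

```text
[ 0.6279 -0.2438  0.3369] [ 0.628  -0.2449  0.2753] [ 0.6243 -0.2701  0.172 ]
0.36 False [ 0.627  -0.2511  0.2613] [-0.5405  0.4187  0.2933]
0.3 False [ 0.626  -0.2565  0.2462] [ 0.3554 -0.0815  0.0859]
0.24 False [ 0.6253 -0.2609  0.2314] [-0.143   0.5987  1.0284]
0.18 False [ 0.6247 -0.2645  0.2166] [ 0.7343 -0.1844  0.9691]
0.12 False [ 0.6243 -0.2672  0.2015] [0.6468 0.9173 0.4   ]
press True [ 0.6244 -0.2696  0.1723] [-1.8723  1.3815  6.8259]
[-2.8374  1.5126  8.5554]
12.9833
```

Run:
```python
from fit import *
np.set_printoptions(precision=4,suppress=True)
p=np.load("pose.npy")
t=np.array(robot.get_tool_pos())
for d in (.002,.004,.006,.008):
    g=robot.line_to(t-[0,0,d],.02,guard=12); robot.pause(.2); f=robot.get_ft_force(); print(d,g,robot.get_tool_pos(),f)
    if f[2]>15: break
robot.line_to(t+[0,0,.12],.12); print(robot.get_ft_force())
o=[180,0,90+np.degrees(p[2])]
robot.move_pose((0.52,-0.12,0.44),o)
c=get_calibration("wrist"); im=grab_frame("wrist")
for t in ["keeper_pad","keeper_pivot","lid_handle"]:
    m=mark_of("wrist",t)
    print(t,m and (m[0]["uv"],m[0]["confidence"]), proj(c,pts([*p[:3],0])[t]), proj(c,pts([*p[:3],.05])[t]))
cv2.imwrite("pics/w3.png",im); print(robot.get_time())
```

```text
0.002 False [ 0.6245 -0.2697  0.1721] [-4.3338  2.8949 11.607 ]
0.004 False [ 0.6247 -0.2697  0.1717] [-7.6071  4.578  20.8172]
[-0.3062  0.2905 -0.4614]
keeper_pad ([417.1, 252.3], 0.82) [415.0989 254.7546] [417.6274 258.8119]
keeper_pivot ([432.4, 43.7], 0.66) [430.9599  48.9002] [430.9599  48.9002]
lid_handle ([285.3, 152.3], 0.83) [286.4327 152.2472] [286.4327 152.2472]
16.2
```

View pics/w3.png

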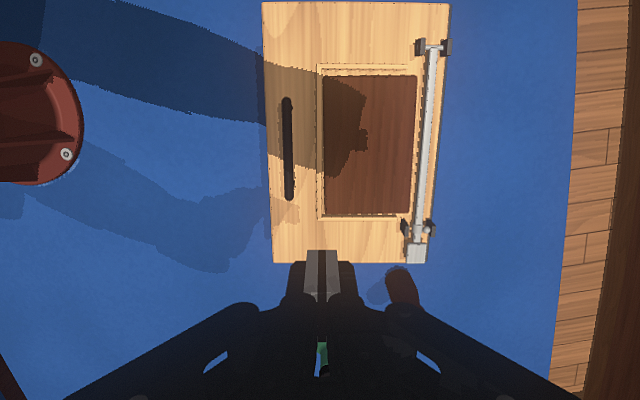

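Keeper is home: bar lies flat along the board, pad (416,252), stiff at z = 0.172 under about 21 N. Next, check reach for the lift.

```bash
cat >> fit.py <<'E'
from scipy.spatial.transform import Rotation as Ro
def lid_pose(p,th,tilt,off=(0,0,0)):   # degrees; returns TCP pos, rpy
    W=Ro.from_euler('z',p[2])
    h=np.array([p[0],p[1],.14])+(W*Ro.from_euler('y',th,degrees=True)).apply([-.185,0,.047])
    T=W*Ro.from_euler('y',tilt,degrees=True)*Ro.from_euler('z',90,degrees=True)*Ro.from_euler('x',180,degrees=True)
    return h+T.apply([0,0,robot.hold_point_z])+np.array(off), T.as_euler('xyz',degrees=True)
E
python3 - <<'E'
from fit import *
p=np.load("pose.npy"); print(robot.hold_point_z)
for th,tl in [(0,0),(0,-20),(50,0),(50,10),(50,20),(50,30),(50,40),(50,50),(25,15),(25,25)]:
    q=robot.ik(*lid_pose(p,th,tl)); print(th,tl,None if q is None else np.round(q))
E
```

```text
0.0187
0 0 [-28. -13. -19.  84.   0.  71.]
0 -20 [-33. -41. -42.  71.   8.  67.]
50 0 [-24.   7.  13.  96.   0.  74.]
50 10 [-23.  20.  27. 107.  -3.  75.]
50 20 [-22.  35.  44. 119.  -5.  77.]
50 30 None
50 40 None
50 50 None
25 15 [-24.  13.  13. 104.  -4.  75.]
25 25 [-23.  25.  25. 114.  -6.  77.]
```

Run:
```python
from fit import *
np.set_printoptions(precision=4,suppress=True)
p=np.load("pose.npy")
a,o=lid_pose(p,0,0)
robot.move_pose(a+[0,0,.08],o); fingers.set_gripper(.045)
print("blocked",robot.line_to(a,.08,guard=10),robot.get_tool_pos(),a,robot.get_ft_force())
fingers.set_gripper(0)
print("grip",robot.get_gripper_width(),robot.get_gripper_force(),robot.get_ft_force())
for th in (3,6,10):
    x,r=lid_pose(p,th,th*.32); g=robot.line_to(x,.06,rotation=r,guard=40); print(th,g,robot.get_tool_pos()-x,robot.get_ft_force(),robot.get_gripper_width())
    if g: break
print(robot.get_time())
im=grab_frame("scene"); cv2.imwrite("pics/s2.png",cv2.resize(im[80:260,180:400],None,fx=3,fy=3))
```

```text
blocked False [ 0.4818 -0.1078  0.1689] [ 0.4815 -0.1076  0.1683] [-0.2515 -0.1969  0.3767]
grip 0.009092979553358053 58.42788755893707 [ 4.2468 -0.4068  1.3827]
3 False [ 0.0003 -0.0001 -0.0005] [ 5.8862 -2.2522 -7.0603] 0.008590519983952976
6 False [ 0.0001 -0.0001 -0.0009] [ 5.838  -1.6412 -8.4478] 0.008886092913331126
10 False [-0.0001 -0.0001 -0.0007] [ 4.3266 -2.9906 -6.3435] 0.008697420064660812
20.0667
```

View pics/s2.png

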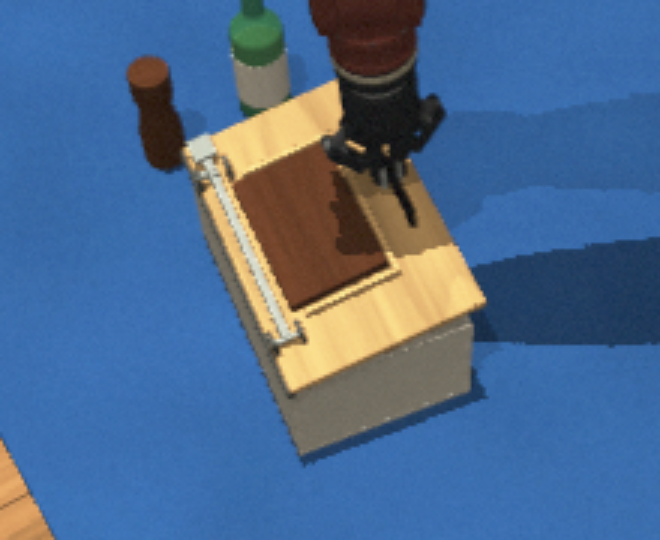

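The picture shows the handle gripped at about (400,190), the lid slightly up, the keeper shut across the board's back. I'll continue the lift.

Run:
```python
from fit import *
np.set_printoptions(precision=4,suppress=True)
p=np.load("pose.npy")
for th in (15,20,25,30,35,40,45,48,50):
    x,r=lid_pose(p,th,th*.32); g=robot.line_to(x,.05,rotation=r,guard=40); print(th,g,robot.get_tool_pos()-x,robot.get_ft_force(),round(robot.get_gripper_width(),4))
    if g: break
robot.pause(.3); print(robot.get_ft_force(),robot.get_torque(),robot.get_time())
obs={}
for n in ("scene","top"):
    im=grab_frame(n); c=get_calibration(n)
    if n=="scene": cv2.imwrite("pics/s3.png",cv2.resize(im[80:260,180:400],None,fx=3,fy=3))
    else: cv2.imwrite("pics/t3.png",cv2.resize(im[100:280,260:500],None,fx=3,fy=3))
    for t in ("lid_handle","keeper_pivot","keeper_pad","lid_tray","board"):
        m=mark_of(n,t)
        if m and m[0]["confidence"]>.4: obs.setdefault(t,[]).append(ray(c,m[0]["uv"]))
H=np.array([p[0],p[1],.14]);W=Ro.from_euler('z',p[2])
L={"lid_handle":[-.185,.047],"keeper_pivot":[-.02,.024],"keeper_pad":[-.02,.032],"lid_tray":[-.087,.012],"board":[-.087,.012]}
for t,r in obs.items():
    if len(r)>1:
        q,e=tri(r); b=W.inv().apply(q-H); print(t,q,e,"bin",b,"angle",np.degrees(np.arctan2(b[2],-b[0])-np.arctan2(L[t][1],-L[t][0])))
```

```text
15 False [-0.0004 -0.     -0.0007] [ 3.2108 -2.6914 -7.4751] 0.0093
20 False [-0.0004 -0.     -0.0001] [-0.9642 -2.1676 -5.2249] 0.0088
25 False [-0.0007  0.0001 -0.0002] [-4.5944 -2.2643 -3.4708] 0.0086
30 False [-0.0007  0.      0.0003] [-6.5284 -2.2658 -0.0543] 0.0091
35 False [-0.0011  0.      0.0004] [-7.0522 -1.9685  1.1991] 0.0086
40 False [-0.001  0.     0.001] [-8.9244 -1.4346  3.7134] 0.0086
45 False [-0.0009 -0.      0.0016] [-8.5055 -1.1516  6.3339] 0.0089
48 False [-0.0011 -0.      0.0017] [-8.8134 -1.9059  7.4913] 0.0088
50 False [-0.0012 -0.      0.0017] [-9.6311 -1.6141  7.9157] 0.009
[-8.9625 -2.2201  7.2021] [-0.1751  2.2715  0.1654] 24.3667
```

View pics/s3.png

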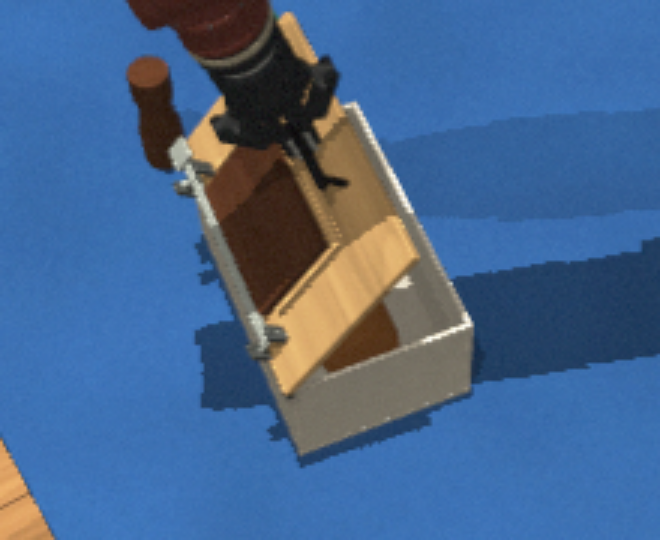

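View pics/t3.png

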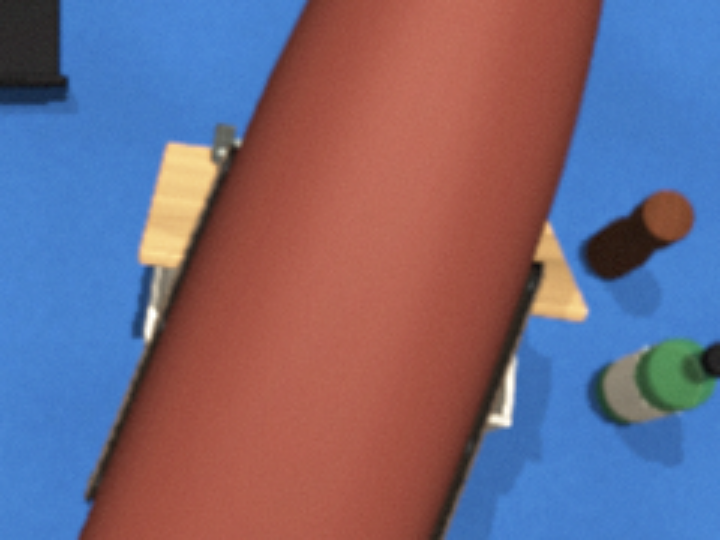

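Run:
```python
from fit import *
np.set_printoptions(precision=3,suppress=True)
p=np.load("pose.npy"); H=np.array([p[0],p[1],.14]);W=Ro.from_euler('z',p[2])
L={"lid_hinge":[0,0,0],"lid_handle":[-.185,0,.047],"keeper_pivot":[-.02,.115,.024],"keeper_pad":[-.02,-.14,.032],"lid_tray":[-.087,0,.012],"board":[-.087,0,.012]}
P=lambda v,th:H+(W*Ro.from_euler('y',th,degrees=True)).apply(v)
for n in ("wrist","scene"):
    c=get_calibration(n); im=grab_frame(n)
    if n=="wrist": cv2.imwrite("pics/w4.png",im)
    for t in L:
        m=mark_of(n,t)
        if m: print(n,t,round(m[0]["confidence"],2),np.array(m[0]["uv"]),[proj(c,P(L[t],a)) for a in (47,50,53)])
    for v in ([-.215,.165,.012],[-.215,.165,0],[0,.165,.012]): print(n,"corner",[proj(c,P(v,a)) for a in (47,50,53)])
print(robot.get_ft_force(),robot.get_time())
```

```text
wrist lid_handle 0.68 [322.6 279.3] [array([307.661, 277.118]), array([324.311, 285.662]), array([343.304, 294.398])]
wrist keeper_pivot 0.86 [521.2  28. ] [array([512.136,  32.864]), array([514.687,  32.924]), array([517.18 ,  33.003])]
wrist board 0.67 [427.5 210.3] [array([411.918, 212.814]), array([417.747, 214.686]), array([423.944, 216.519])]
wrist corner [array([ 184.651, -148.805]), array([ 194.028, -165.638]), array([ 206.798, -184.009])]
wrist corner [array([ 178.635, -132.353]), array([ 185.06 , -147.531]), array([ 194.274, -164.203])]
wrist corner [array([520.333, -39.904]), array([520.81 , -39.692]), array([521.238, -39.47 ])]
scene lid_hinge 0.9 [259.1 167.9] [array([258.135, 169.4  ]), array([258.135, 169.4  ]), array([258.135, 169.4  ])]
scene lid_handle 0.65 [280.2 126.7] [array([281.984, 126.954]), array([279.002, 126.945]), array([275.936, 127.064])]
scene keeper_pivot 0.59 [268.8 195.4] [array([268.937, 193.791]), array([268.435, 194.02 ]), array([267.941, 194.261])]
scene keeper_pad 0.74 [241.1 130.1] [array([239.239, 130.606]), array([238.702, 130.902]), array([238.179, 131.214])]
scene lid_tray 0.94 [268.4 149.7] [array([271.337, 150.836]), array([270.084, 150.759]), array([268.793, 150.736])]
scene corner [array([319.312, 165.707]), array([316.343, 165.36 ]), array([313.222, 165.149])]
scene corner [array([322.224, 166.299]), array([319.428, 165.812]), array([316.473, 165.457])]
scene corner [array([273.969, 211.593]), array([273.85 , 211.718]), array([273.74 , 211.843])]
[-8.35  -1.458  7.094] 25.6667
```

View pics/w4.png

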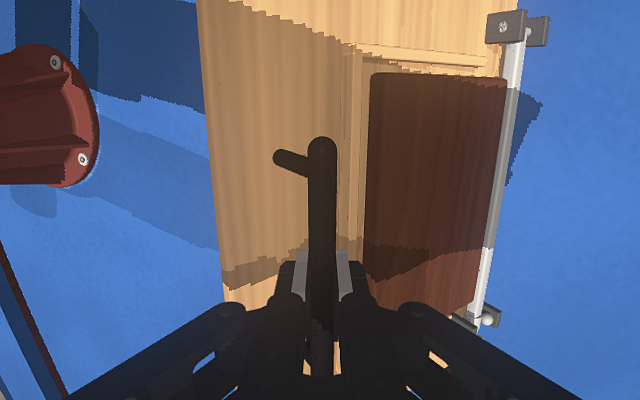

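Wrist view: handle held at (322,280), board against the shut keeper bar (catch at 490,317). All marks agree with about 50°. I'll nudge by half a degree to cover the arm's sag and hand in.

Run:
```python
from fit import *
p=np.load("pose.npy")
x,r=lid_pose(p,50.6,16); print(robot.line_to(x,.03,rotation=r,guard=30),robot.get_tool_pos()-x,robot.get_gripper_width())
robot.pause(.5); print(robot.get_ft_force(),np.abs(robot.get_qvel()).max(),robot.get_time())
print(robot.job_done())
```

```text
False [-1.00118512e-03 -2.99528600e-05  2.08148216e-03] 0.00896523287583116
[-8.82411199 -1.52920131  9.3748474 ] 0.14495075799998242 26.4167
the job is handed in; nothing more can be done
None
```

I pressed the keeper fully home, then lifted the lid with the board on it to about 50° (camera marks read roughly 49–53°), and handed the job in at 26.4 s still gripping the handle; the bottle, mortar and mill were never approached.

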